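# Load the vial carousel, bring the vial to the front and hold it for drawing up

### The arm

A 7-joint arm with a two-finger parallel gripper is mounted at the origin on a cart in front of the work surface, level with it; the furniture and walls round the work are solid. World frame = base frame: x ahead of the robot, y to its left, z up, the work surface at z = 0. Lengths are in mm, angles in rad, forces in N, time in s.
With the tool pointing down it reaches from about 425 to 825 mm from the base axis. Payload 3.6 kg.
Tool frame: the origin (TCP) lies midway between the tips of the shut fingers; the grasp point (between the pads) lies 19 mm behind it (ctrl.grasp_offset is the distance from the TCP to the grasp point, in mm); z points along the fingers, y is the line along which they close (so a half turn about z gives the same grasp; the last joint's range is limited). The gripper opens to 93 mm and grips with 3 to 60 N. Pads are 15 mm wide; open, the fingers measure 128 mm over their backs; the gripper's body (75 mm by 188 mm) begins 65 mm behind the grasp point.
Start: joints at [-1.238, 0.615, -0.013, 1.423, 0.008, 1.103, -0.04], TCP at [228.822, 608.36, 218.64] pointing down, gripper open.
Joint ranges: [-3.12, 3.12], [-0.3, 2.06], [-1.34, 1.32], [0.26, 2.42], [-1.36, 4.5], [0.01, 1.98], [-2.84, 2.84]. Speed limits (rad/s): [2.79, 2.79, 3.14, 3.14, 3.14, 3.14, 3.14].

### API

Orientations are given as [roll, pitch, yaw] about the fixed x, y, z axes, in that order (R = Rz(yaw) Ry(pitch) Rx(roll)).
In Python, from station import ctrl, optics gives the robot as it stands.
- The arm moves only by the shell command python3 -m pendant 'ROWS' [FORCE]. ROWS is JSON, a list that holds one entry, the list of rows, each a list of 5 numbers: the opening, from 0 (shut) to 1 (fully open), then the shift along the tool's x, y, z each as a share of 0.08 m, from -1 to 1, then the turn about the tool's z as a share of 5 degrees, from -1 to 1. A call has 1 to 20 rows; each row shifts and turns the commanded pose from where the row before left it, along the tool's axes as they then stand; what a row does not reach is not made up. A row lasts 1/10 s, in which the tool goes at most 50 mm and 8.59 degrees, less where a joint would pass 70% of its speed; a pose out of reach is approached as far as the arm can. A call with a number of a shift or a turn outside -1 to 1 is refused whole. A call with a gripper value outside its range is refused whole. The fingers move at their own pace and stop on an object; FORCE is the grip in N (left out, the last holds). Time passes only in rows, so rows that do not move let the fingers close. It gives the time, the measured TCP pose, the force, the opening and the grip force at its end, in the units of the state.
- ctrl.sense(): the state, without advancing time (a new reading comes with each control period).
- optics.grab_frame(name): name is "side" or "top" or "wrist"; returns the picture (480x640x3 uint8, blue, green, red); there is no depth.
- optics.camera_params(name): a dict with "intrinsics" (3x3 intrinsics, pixels), "T" (4x4, takes a point from camera to world coordinates); the wrist camera has in their place "T_tool_cam" (4x4, takes a point from camera to tool coordinates, whose origin is the TCP and whose axes are the flange's). Camera axes: x right, y down, z forward; pixel columns grow to the right and rows downward; lengths in mm; the calibration is good to about 2 mm. A picture is of the moment at which its call begins: read the wrist's pose just before it. camera_params takes no time and is no camera call.
- ctrl.close_job(): hands the job in; it is judged then, once.
The state is a dict: "t": time; "joints": joint angles; "dq": joint speeds; "effort": joint torques, N m; "ee_pos": TCP position; "tool_rot": TCP orientation; "force": force on the tool from outside, world axes, zero at the start; "torque": the same for the moment, N m; "finger_gap": opening from 0.0 (shut) to 1.0 (fully open); "finger_force": force on a finger pad.
Only numpy, scipy, OpenCV 4.12 (cv2) and the standard library are available. Lean on these libraries where they do the work, as an engineer would, in place of code of your own. Each camera call takes 0.05 s, during which the arm holds its last target. There are 200 camera calls.

### The job

Get the vial carousel ready for a dose to be drawn up: the loose vial in its square holder belongs in the empty slot of the turntable, pressed down until the holder is flush with the slot's rim, and that slot belongs at the front, exactly opposite the pointer on the base. The turntable runs freely, so finish with the gripper closed firmly on its central wing handle, holding it still there and staying off the vial, because the nurse will put a needle into it; do not let go. Keep the loose vial upright throughout and leave the other things on the table where they are.

Things in the scene. Friction and masses are not known exactly. Their poses are not given: they have to be found in the camera images.
- carousel_base: dark round base of the vial carousel, 216 mm across, fixed to the worktop; the white turntable disc above it is 208 mm across, its top 24 mm above the worktop. Origin on the turntable's axis at worktop height, z up; its own -x axis points from the axis towards the front pointer (roughly towards the robot)
- front_pointer (a point): tip of the fixed wedge-shaped aluminium pointer on the front of the base, 108 mm from the axis, 26 mm above the worktop, just outside the disc's rim
- turntable (a joint): angle of the white turntable on its base, rad, grows counter-clockwise seen from above, turns without end stops either way, light friction (about 0.04 N m), no detents. 0 (or any full turn, 6.283) = the empty slot is exactly at the pointer. Starts between 0.9 and 5.4
- slot (a point): centre of the floor of the only empty slot, 72 mm from the axis, 28 mm above the worktop. The recess is 37 mm square (sides radial and tangential) and 24 mm deep. Axes turn with the turntable: its -x points outward from the axis, z up. The other three slots hold fixed holders with vials (tops up to 86 mm above the worktop)
- slot_rim (a point): centre of the empty slot's mouth, level with its rim, 52 mm above the worktop; 2 mm chamfer round the mouth. The four slots are square boxes 48 mm outside, standing on the disc 90 degrees apart
- slot_roller (a point): sprung steel roller in the empty recess's hub-side wall at half depth, standing 4 mm out of it. It yields, pushing sideways with up to about 11 N: a holder merely dropped in stops on it about 7 mm above flush; pressed down with 5 to 10 N it goes home and stays, pushed against the outer wall
- vial_holder: loose grey square holder with a glass vial fixed upright in its middle, under 0.1 kg. Block 34 mm square, 24 mm high, foot tapering to 26 mm over the lowest 8 mm; the vial, 23 mm across, stands 35 mm out of it (cap top 59 mm above the foot): grip the vial. Origin at the foot's centre, z up, x and y square to the block. Seated, its origin is at slot and its top level with the rim
- handle: the turntable's central grey wing handle, a bar 62 mm long (its x axis), 14 mm thick (its y axis), from 53 to 93 mm above the worktop; turns with the turntable, its x axis lies 45 degrees counter-clockwise from the x axis of slot, so that fingers closing on its flat sides pass between the vials. Origin on the turntable's axis at worktop height
- handle_grip (a point): point on the turntable's axis inside the wing handle, 77 mm above the worktop: grip height
- cup_with_lid: bystander: specimen cup with screw lid, 58 mm across, 66 mm high, origin under its centre
- swab_carton: bystander: carton, 55 x 100 x 45 mm, origin under its centre
- medicine_cups: bystander: stack of clear medicine cups, 41 mm across, 44 mm high, origin under its centre
- tape: bystander: roll of white tape lying flat, 57 mm across, 25 mm high, origin under its centre
- pulse_clip: bystander: finger pulse oximeter, 33 x 57 x 31 mm, origin under its centre
- syringe: bystander: syringe lying along its y axis, 28 x 121 x 23 mm, in front of the carousel, origin under its centre

How it is judged (in metres and radians):
On the way:
1. the vial holder is pressed home and flush in the empty slot (z of vial_holder in the frame of slot between -0.002 and 0.002 m and horizontal distance between vial_holder and slot below 0.005 m and angle between vial_holder's own z axis and vertical below 0.06 rad), for 0.2 s.
At the end, for the whole second after the job is handed in: The holder sits in the empty slot: height within 2 mm, centre within 5 mm, tilt under 0.06 rad; that slot is within 6 mm sideways (5 degrees) of the pointer's line; the turntable is still (under 0.05 rad/s); the fingers grip the handle with over 5 N and the robot does not touch vial or holder (all of step 1 and x of slot in the frame of carousel_base below 0 m and y of slot in the frame of carousel_base between -0.006 and 0.006 m and velocity of joint turntable between -0.05 and 0.05 rad/s and contact force between the fingers and handle above 5 N and contact force between each of the arm, the fingers and vial_holder below 0.2 N); the arm keeps its last pose, push and grip.
It fails at once if the loose vial is tipped over (more than about 35 degrees) (angle between vial_holder's own z axis and vertical above 0.6 rad).
It fails at once if a bystander on the table is pushed away (more than 25 mm) or knocked over (distance of any of cup_with_lid, swab_carton, medicine_cups, tape, pulse_clip, syringe from where it was at the start of the episode above 0.025 m or angle between any of cup_with_lid, medicine_cups's own z axis and vertical above 0.5 rad).
It also fails if it takes over 64 s, if anything falls off the work surface, if the arm or the gripper's body presses on something with over 40 N, if the wrist force passes 120 N, or if a joint passes its speed limit or range.

## Working session

There is one attempt and no reset: what is moved stays moved. The work goes in short steps, Python scripts to look and compute and a shell command to move; the robot and the scene stay as the last step left them, time stands still between calls to the robot, and variables do not carry over. Pictures are saved under pics/ and viewed, at most 10 in all, crops included, and the job is handed in when it is done.

```bash
ls; mkdir -p pics; python3 - <<'E'
from station import ctrl, optics
import cv2, numpy as np
np.set_printoptions(precision=3,suppress=True)
print(ctrl.sense())
for n in("top","side"):
    p=optics.camera_params(n);print(n,p)
    cv2.imwrite(f"pics/{n}0.png",optics.grab_frame(n))
print(optics.camera_params("wrist"))
E
```

```text
pics
{'t': 0.0, 'joints': array([-1.238,  0.616, -0.013,  1.425,  0.008,  1.103, -0.04 ]), 'dq': array([ 0.   ,  0.002, -0.   , -0.001,  0.   , -0.001,  0.   ]), 'effort': array([ -0.   , -45.893,   0.209, -16.575,  -0.061,   0.02 ,   0.   ]), 'ee_pos': array([228.54 , 607.636, 217.493]), 'tool_rot': array([-3.139, -0.   ,  2.782]), 'force': array([ 0.882, -0.091, -0.421]), 'torque': array([-0.016, -0.002,  0.002]), 'finger_force': 0.0, 'finger_gap': 1.0001534057036683}
top {'intrinsics': array([[602.809,   0.   , 323.919],
       [  0.   , 602.809, 236.13 ],
       [  0.   ,   0.   ,   1.   ]]), 'T': array([[   0.026,   -0.98 ,    0.197,  220.883],
       [  -0.999,   -0.03 ,   -0.016,   22.835],
       [   0.022,   -0.197,   -0.98 , 1510.239],
       [   0.   ,    0.   ,    0.   ,    1.   ]])}
side {'intrinsics': array([[473.257,   0.   , 312.24 ],
       [  0.   , 473.257, 241.959],
       [  0.   ,   0.   ,   1.   ]]), 'T': array([[    0.986,    -0.044,     0.159,   289.421],
       [   -0.164,    -0.35 ,     0.922, -1263.22 ],
       [    0.015,    -0.936,    -0.353,   578.359],
       [    0.   ,     0.   ,     0.   ,     1.   ]])}
{'intrinsics': array([[331.562,   0.   , 321.135],
       [  0.   , 331.562, 238.194],
       [  0.   ,   0.   ,   1.   ]]), 'T_tool_cam': array([[   0.001,   -0.97 ,   -0.244,   66.884],
       [   1.   ,    0.001,   -0.   ,    0.307],
       [   0.   ,   -0.244,    0.97 , -165.708],
       [   0.   ,    0.   ,    0.   ,    1.   ]])}
```

View pics/top0.png

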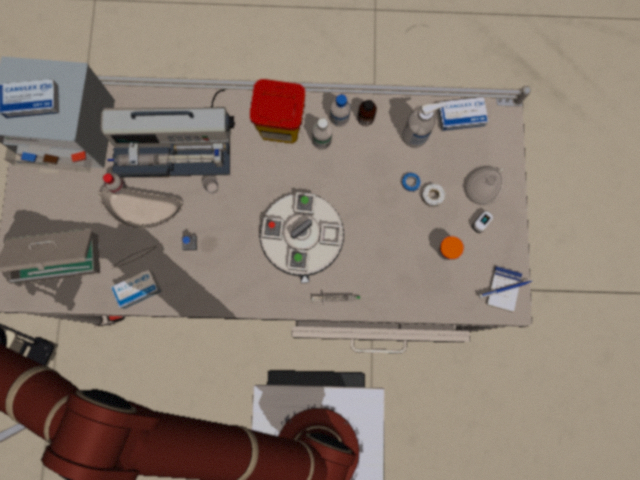

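View pics/side0.png

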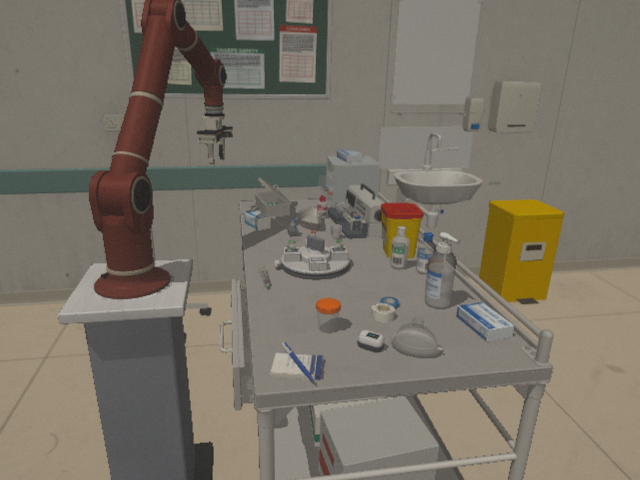

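Top view: the blue-capped loose vial is at about (189,241), the carousel axis at about (302,232), the empty slot at about (330,233), i.e. towards -y, and the pointer at about (305,279). Bystanders lie at (210,185), (137,288), (335,297) and to the right.

```bash
cat > h.py <<'E'
import numpy as np, cv2
from scipy.spatial.transform import Rotation as R
from station import ctrl, optics
np.set_printoptions(precision=1,suppress=True)
def tool():
    s=ctrl.sense();T=np.eye(4);T[:3,:3]=R.from_euler('xyz',s['tool_rot']).as_matrix();T[:3,3]=s['ee_pos'];return T
def cast(K,T,uv,z):
    "pixels -> world points on the plane at height z"
    uv=np.atleast_2d(uv).astype(float)
    d=np.c_[uv,np.ones(len(uv))]@np.linalg.inv(K).T@T[:3,:3].T
    return T[:3,3]+d*((z-T[2,3])/d[:,2])[:,None]
def cam(n):
    p=optics.camera_params(n)
    return p['intrinsics'],(p['T'] if 'T' in p else tool()@p['T_tool_cam'])
def delta(target,yaw):
    "shift in tool axes (mm) to a world TCP target and yaw turn about tool z (deg), tool pointing down"
    T=tool();d=T[:3,:3].T@(np.array(target)-T[:3,3])
    y=ctrl.sense()['tool_rot'][2]
    t=-np.degrees(yaw-y);t=(t+90)%180-90
    return d,d/80,t,t/5
E
python3 - <<'E'
from h import *
K,T=cam("top")
for n,uv,z in(("vialcap",(188.5,240),59),("axis",(302,233),24),("slotmouth",(330.5,233.5),52),("pointer",(305,279),26),("handle",(302,229),93),("cups",(210,184),44),("syr",(335,297),12)):print(n,cast(K,T,uv,z)[0])
K,T=cam("side");print(cast(K,T,(293,227),59))
print(delta((500,250,250),np.pi))
E
```

```text
vialcap [493.5 328.8  59. ]
axis [526.6  53.4  24. ]
slotmouth [521.7 -17.6  52. ]
pointer [410.2  42.1  26. ]
handle [522.2  52.3  93. ]
cups [641.1 288.3  44. ]
syr [369.2 -33.7  12. ]
[[482.  245.7  59. ]]
(array([-380. , -239.4,  -31.8]), array([-4.7, -3. , -0.4]), np.float64(-20.610004483874093), np.float64(-4.122000896774819))
```

```bash
python3 -m pendant '[[[1,-0.415,-0.298,-0.034,0],[1,-0.415,-0.298,-0.034,0],[1,-0.415,-0.298,-0.034,0],[1,-0.415,-0.298,-0.034,0],[1,-0.415,-0.298,-0.034,0],[1,-0.415,-0.298,-0.034,0],[1,-0.415,-0.298,-0.034,0],[1,-0.415,-0.298,-0.034,0],[1,-0.415,-0.298,-0.034,0],[1,-0.415,-0.298,-0.034,0],[1,-0.415,-0.298,-0.034,0],[1,-0.415,-0.298,-0.034,0],[1,0,0,0,-0.82],[1,0,0,0,-0.82],[1,0,0,0,-0.82],[1,0,0,0,-0.82],[1,0,0,0,-0.82],[1,0,0,0,0]]]' 20
python3 - <<'E'
from h import *
import pickle
s=ctrl.sense();print(s['ee_pos'],s['joints'],np.abs(s['dq']).max())
K,T=cam("wrist");im=optics.grab_frame("wrist");cv2.imwrite("pics/w1.png",im);pickle.dump((K,T),open("w1.pkl","wb"))
E
```

```text
t: 1.9
ee_pos: [500.7, 200.1, 250.9]
tool_rot: [-3.141, -0.001, 3.139]
force: [0.7, -0.1, -0.3]
finger_gap: 1.001
finger_force: 0.0
[500.7 200.1 250.9] [-0.4  0.4 -0.   1.7  0.   1.   1.1] 0.047726472481033434
```

View pics/w1.png

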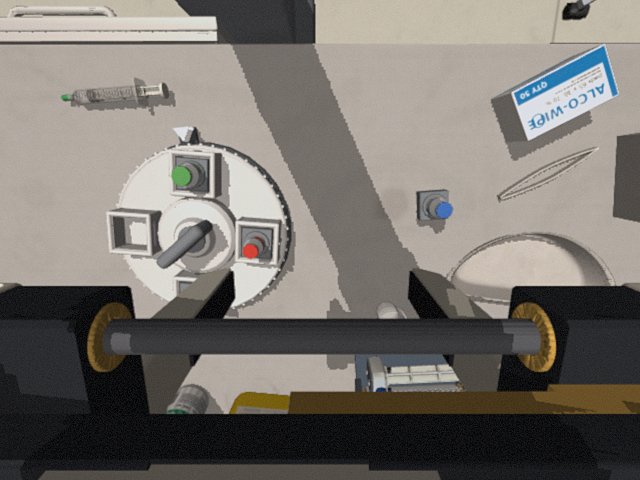

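The wrist view shows the blue cap at (444,210) on its block at about (434,206), the empty slot's mouth at about (132,232), the pointer tip near (184,140), and the handle from (160,265) to (210,222). I'll measure these with masks.

```bash
python3 - <<'E'
from h import *
import pickle
K,T=pickle.load(open("w1.pkl","rb"));im=cv2.imread("pics/w1.png");hsv=cv2.cvtColor(im,cv2.COLOR_BGR2HSV)
def big(m,x0,y0,x1,y1):
    q=np.zeros_like(m);q[y0:y1,x0:x1]=m[y0:y1,x0:x1]
    return max(cv2.findContours(q,cv2.RETR_EXTERNAL,cv2.CHAIN_APPROX_NONE)[0],key=cv2.contourArea)
def cen(c): m=cv2.moments(c);return m['m10']/m['m00'],m['m01']/m['m00']
b=big(cv2.inRange(hsv,(100,120,60),(130,255,255)),410,180,470,230)
print("cap",cast(K,T,cen(b),59),cv2.contourArea(b))
g=cv2.cvtColor(im,cv2.COLOR_BGR2GRAY)
print(g[185:228:3,412:458:3])
# disc outline
d=big(cv2.inRange(hsv,(0,0,185),(180,40,255)),90,120,300,275);h=cv2.convexHull(d)[:,0]
w=cast(K,T,h,24)[:,:2];w=w[(h[:,1]<272)]
def fit(w):
    A=np.c_[2*w,np.ones(len(w))];c=np.linalg.lstsq(A,(w**2).sum(1),rcond=None)[0];return c[:2],np.sqrt(c[2]+c[:2]@c[:2])
for i in range(5):
    c,r=fit(w);e=np.linalg.norm(w-c,axis=1)-r;w=w[np.abs(e)<max(2,2*e.std())]
print("disc",c,r,len(w),e.std())
big_=cv2.resize(im[110:290,90:300],None,fx=3.8,fy=3.3,interpolation=cv2.INTER_CUBIC)
z=cv2.resize(im[180:230,405:465],None,fx=6,fy=6,interpolation=cv2.INTER_CUBIC)
z2=cv2.resize(im[195:275,100:230],None,fx=6,fy=6,interpolation=cv2.INTER_CUBIC)
o=np.zeros((z.shape[0]+0,800,3),np.uint8)
o=np.zeros((300,800,3),np.uint8);o[:,:360]=z[:300];q=cv2.resize(im[205:270,100:195],None,fx=4.4,fy=4.4,interpolation=cv2.INTER_CUBIC);o[:286,365:365+418]=q
cv2.imwrite("pics/c1.png",o)
E
```

```text
cap [[491.8 333.8  59. ]] 168.0
[[175 174 176 180 170 174 169 171 172 172 169 167 169 173 170 170]
 [173 172 172 174 173 176 179 174 176 171 165 170 173 169 173 170]
 [172 162 110  94  79  81  86  87  99 103 112 127 132 169 171 170]
 [174 157  47 131 135 131 122 112 114 112 129 132 143 164 165 167]
 [170 165  42 132 125 109 130 126 112 127 132 121 142 170 170 167]
 [169 165  50 132 106 128  94 113 129 128 145 140 138 167 168 169]
 [169 166  49 131 128 102  98 129 126 103  98 102 120 166 170 169]
 [172 180  42 121 133  85 125 126 101 106 106 109 111 119 171 172]
 [171 174  48 124 135  54 123 124  95 108 108 106 104 105 166 171]
 [173 162  55 133 101 103 103 119  75 108 105 107 103 117 172 169]
 [167 174  47 131 126  91  79 108 103 103 107 106 105 156 168 167]
 [171 172  51 134 137 135  88  74  84  85  77  88 147 165 171 169]
 [172 174 109 109 109 111 110 111 112 116 115 138 172 172 168 174]
 [170 169 121 111 109 109 107 111 110 114 108 147 175 170 171 171]
 [168 171 169 171 174 170 134 108 112 114 109 171 174 171 174 174]]
disc [495.3  54.8] 86.09027263352793 30 9.6352689561956
```

View pics/c1.png

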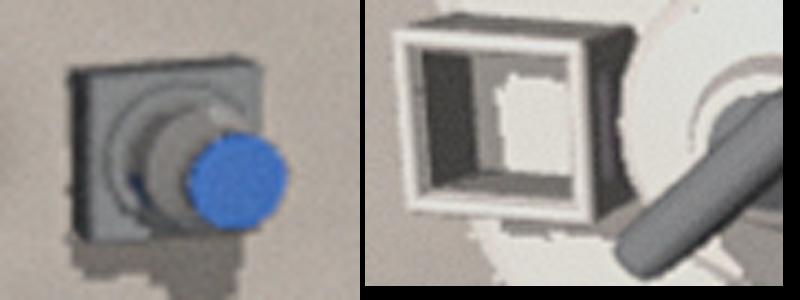

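The crops show the holder's top face corners at about (420,191), (449,190), (449,219), (420,220). The slot rim's outer corners are at about (107,212), (149,215), (152,255), (110,252).

```bash
python3 - <<'E'
from h import *
import pickle
K,T=pickle.load(open("w1.pkl","rb"));im=cv2.imread("pics/w1.png")
def sq(n,c,z):
    w=cast(K,T,c,z)[:,:2];e=np.roll(w,-1,0)-w
    a=np.degrees(np.arctan2(e[:,1],e[:,0]));print(n,w.mean(0),"sides",np.linalg.norm(e,axis=1),"ang",(a+45)%90-45)
    return w.mean(0)
o=lambda x,y,s,u:[(x+(a+.5)/s-.5,y+(b+.5)/s-.5) for a,b in u]
sq("holder",o(405,180,6,[(88,68),(262,60),(262,236),(90,239)]),24)
sq("slot",o(100,205,4.4,[(29,31),(217,42),(227,219),(43,207)]),52)
print("pointer",cast(K,T,[(184,141)],26))
# disc: dark teeth rim/white edge sample: left edge & right edge & top
hsv=cv2.cvtColor(im,cv2.COLOR_BGR2HSV)
for n,lo,hi,x0,y0,x1,y1 in(("green",(40,100,60),(80,255,255),160,150,210,200),("red",(0,150,60),(8,255,255),230,230,275,270)):
    m=cv2.inRange(hsv,lo,hi)[y0:y1,x0:x1];p=cv2.findNonZero(m)[:,0].mean(0)+[x0,y0];print(n,p,cast(K,T,p,86))
E
```

```text
holder [491.5 334.2] sides [34.  35.2 34.4 34.3] ang [2.6 5.2 0.9 4.7]
slot [519.3 -17.1] sides [47.3 46.9 47.7 46.5] ang [-3.5 -4.1 -4.  -4.6]
pointer [[418.2  45.   26. ]]
green [181.1 175.6] [[453.2  62.6  86. ]]
red [250.3 250.5] [[529.9 126.6  86. ]]
```

```bash
python3 -m pendant '[[[1,0.028,0.418,0.44,0],[1,0.028,0.418,0.44,0],[1,0.028,0.418,0.44,0],[1,0.028,0.418,0.44,0],[1,0,0,0,0]]]' 20
python3 -m pendant '[[[1,0,0,0,0.963],[1,0,0,0,0.963],[1,0,0,0,0.963],[1,0,0,0,0.963],[1,0,0,0,0.963],[1,0,0,0,0.963],[1,0,0,0,0.963],[1,0,0,0,0.963],[1,0,0,0,0.963],[1,0,0,0,0.963],[1,0,0,0,0.963],[1,0,0,0,0.963],[1,0,0,0,0.963],[1,0,0,0,0.963],[1,0,0,0,0.963],[1,0,0,0,0.963],[1,0,0,0,0.963],[1,0,0,0,0.963],[1,0,0,0,0]]]'
python3 - <<'E'
from h import *
print(delta((491.6,334,30),np.radians(93.3)))
cv2.imwrite("pics/w2.png",optics.grab_frame("wrist"))
E
```

```text
t: 2.45
ee_pos: [486.6, 338.7, 104.8]
tool_rot: [-3.14, -0.01, -3.136]
force: [-1.0, 0.6, -0.7]
finger_gap: 1.0
finger_force: 0.0
t: 4.35
ee_pos: [492.7, 333.6, 111.2]
tool_rot: [3.141, -0.0, 1.625]
force: [0.1, -0.1, 0.2]
finger_gap: 0.999
finger_force: 0.0
(array([ 0.4, -1.2, 81.2]), array([ 0., -0.,  1.]), np.float64(-0.1687930176306338), np.float64(-0.033758603526126765))
```

View pics/w2.png

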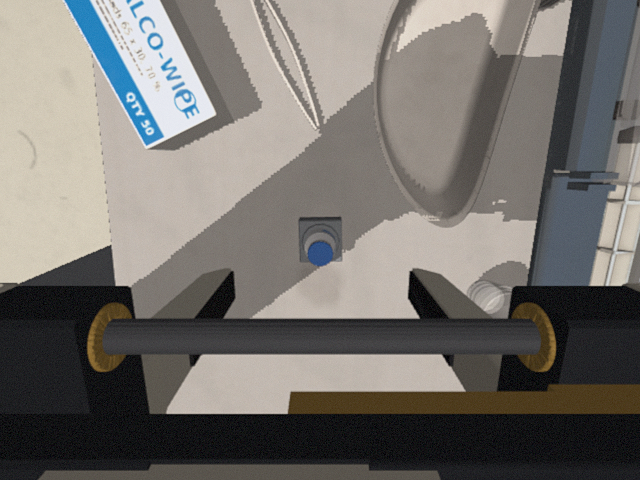

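The vial sits centred between the fingers (cap at (320,253)), and the block is square to the tool. Next I descend and grip.

```bash
python3 -m pendant '[[[1,0,-0.015,0.34,0],[1,0,0,0.34,0],[1,0,0,0.34,0],[1,0,0,0,0],[1,0,0,0,0],[0,0,0,0,0],[0,0,0,0,0],[0,0,0,0,0],[0,0,0,0,0],[0,0,0,0,0],[0,0,0,0,0],[0,0,0,0,0],[0,0,0,0,0]]]' 25
python3 -c "
from h import *
print(delta((519.3,-17.1,150),np.radians(86)))"
```

```text
t: 5.7
ee_pos: [491.1, 334.0, 28.8]
tool_rot: [-3.141, 0.0, 1.627]
force: [0.9, 0.6, -0.8]
finger_gap: 0.358
finger_force: 0.0
(array([-352.2,    8.5, -121.1]), array([-4.4,  0.1, -1.5]), np.float64(7.218605260057103), np.float64(1.4437210520114205))
```

```bash
python3 -m pendant '[[[0,0,0,0,0],[0,0,0,0,0],[0,0,0,0,0],[0,0,0,0,0],[0,0,0,0,0]]]' 25
```

```text
t: 6.2
ee_pos: [491.0, 334.0, 28.8]
tool_rot: [-3.141, 0.0, 1.627]
force: [-0.5, -0.5, -0.1]
finger_gap: 0.246
finger_force: 25.0
```

```bash
python3 -m pendant '[[[0,0,0,-0.3,0],[0,0,0,-0.3,0],[0,0,0,-0.3,0],[0,0,0,-0.3,0],[0,0,0,-0.3,0],[0,-0.44,0.01,0,0],[0,-0.44,0.01,0,0],[0,-0.44,0.01,0,0],[0,-0.44,0.01,0,0],[0,-0.44,0.01,0,0],[0,-0.44,0.01,0,0],[0,-0.44,0.01,0,0],[0,-0.44,0.01,0,0],[0,-0.44,0.01,0,0],[0,-0.44,0.01,0,0],[0,0,0,0,0.72],[0,0,0,0,0.72],[0,0,0,0,0],[0,0,0,0,0]]]' 25
python3 - <<'E'
from h import *
import pickle
K,T=cam("wrist");pickle.dump((K,T),open("w3.pkl","wb"))
im=optics.grab_frame("wrist");cv2.imwrite("pics/w3.png",im)
print(delta((519.3,-17.1,90),np.radians(86)),ctrl.sense()['force'])
E
```

```text
t: 8.1
ee_pos: [518.7, -16.7, 148.8]
tool_rot: [-3.141, 0.0, 1.503]
force: [1.0, 0.6, -0.4]
finger_gap: 0.249
finger_force: 25.0
(array([-0.4,  0.6, 58.8]), array([-0. ,  0. ,  0.7]), np.float64(0.11824404713190972), np.float64(0.023648809426381943)) [-0.6  0.  -1.3]
```

View pics/w3.png

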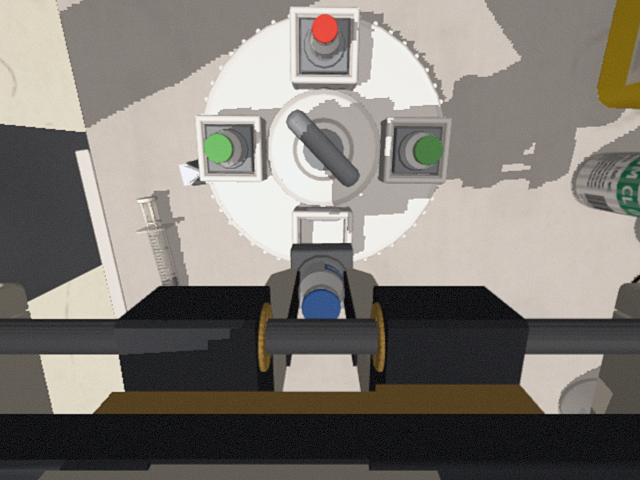

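The held vial is upright and centred at column 321 with the block at (290–353, 245). The slot's rim shows behind it at columns 293–352, top row 208, and the boxes are square in the image. I'll cross-check the axis from the rims.

```bash
python3 - <<'E'
from h import *
import pickle
K,T=pickle.load(open("w3.pkl","rb"));im=cv2.imread("pics/w3.png");hsv=cv2.cvtColor(im,cv2.COLOR_BGR2HSV)
print("rim hub edge",cast(K,T,[(293,208),(352,208),(322.5,208)],52)[:,:2])
print("red box",cast(K,T,[(290,9),(357,9),(357,84),(291,84)],52)[:,:2].mean(0))
print("left box",cast(K,T,[(197,116),(262,115),(266,178),(202,181)],52)[:,:2].mean(0))
print("right box",cast(K,T,[(387,118),(451,119),(447,183),(383,183)],52)[:,:2].mean(0))
print("ptr",cast(K,T,[(201,174),(199,163),(196,184),(180,175)],26)[:,:2])
a=np.hstack([cv2.resize(im[140:205,165:230],None,fx=6,fy=6,interpolation=cv2.INTER_CUBIC),cv2.resize(im[195:260,290:355],None,fx=6,fy=6,interpolation=cv2.INTER_CUBIC)])
cv2.imwrite("pics/c3.png",a)
E
```

```text
rim hub edge [[498.4  10.8]
 [545.4   7.7]
 [521.9   9.2]]
red box [530.4 124.4]
left box [455.8  59.8]
right box [597.   47.9]
ptr [[420.   41.4]
 [419.7  50.6]
 [414.3  33.3]
 [401.9  41.8]]
```

View pics/c3.png

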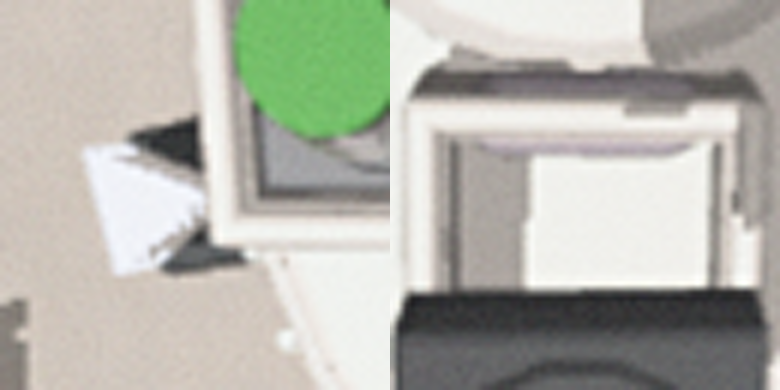

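```bash
python3 -c "
from h import *
import pickle
K,T=pickle.load(open('w3.pkl','rb'))
print(cast(K,T,[(293.7,211.5),(350.5,211.5)],52).mean(0),cast(K,T,[(178.7,165),(184.7,185.8)],26), cast(K,T,[(199.2,172.5)],26))"
python3 -m pendant '[[[0,-0.022,0.014,0.16,0],[0,0,0,0.16,0],[0,0,0,0.16,0],[0,0,0,0.16,0],[0,0,0,0.16,0],[0,0,0,0.1,0],[0,0,0,0.05,0],[0,0,0,0.03,0],[0,0,0,0,0]]]' 25
```

```text
[521.4   6.4  52. ] [[402.2  50.1  26. ]
 [404.4  32.4  26. ]] [[418.6  42.8  26. ]]
t: 9.05
ee_pos: [520.0, -18.9, 70.4]
tool_rot: [3.142, 0.0, 1.501]
force: [0.2, 0.2, -0.9]
finger_gap: 0.249
finger_force: 25.0
```

```bash
python3 -m pendant '[[[0,0,0,0.03,0],[0,0,0,0.03,0],[0,0,0,0.03,0],[0,0,0,0,0]]]' 30; python3 -m pendant '[[[0,0,0,0.03,0],[0,0,0,0.03,0],[0,0,0,0,0]]]'
```

```text
t: 9.45
ee_pos: [520.7, -19.7, 63.7]
tool_rot: [3.14, 0.001, 1.5]
force: [0.3, -1.1, 1.5]
finger_gap: 0.248
finger_force: 30.0
t: 9.75
ee_pos: [521.2, -19.7, 59.1]
tool_rot: [3.138, 0.001, 1.5]
force: [1.2, -2.4, 3.4]
finger_gap: 0.243
finger_force: 30.0
```

```bash
python3 -m pendant '[[[0,0,0,0.03,0],[0,0,0,0.02,0],[0,0,0,0,0]]]'; python3 -m pendant '[[[0,0,0,0.03,0],[0,0,0,0,0],[0,0,0,0,0]]]';python3 -m pendant '[[[0,0,0,0.03,0],[0,0,0,0,0],[0,0,0,0,0]]]'
```

```text
t: 10.05
ee_pos: [521.8, -19.9, 56.6]
tool_rot: [3.137, 0.0, 1.501]
force: [-0.4, -2.2, 14.8]
finger_gap: 0.244
finger_force: 30.0
t: 10.35
ee_pos: [523.4, -19.8, 56.2]
tool_rot: [3.133, -0.0, 1.502]
force: [-1.9, -0.6, 26.8]
finger_gap: 0.246
finger_force: 30.0
t: 10.65
ee_pos: [525.9, -19.7, 55.8]
tool_rot: [3.127, -0.001, 1.502]
force: [-2.4, -0.1, 37.3]
finger_gap: 0.246
finger_force: 30.1
```

Bottomed at TCP z 56.6, which is the expected flush height. Unload, release and lift.

```bash
python3 -m pendant '[[[0,0,0,-0.06,0],[0,0,0,0,0],[0.6,0,0,0,0],[0.6,0,0,0,0],[0.6,0,0,0,0],[0.6,0,0,0,0],[0.6,0,0,0,0],[0.6,0,0,0,0],[0.6,0,0,0,0],[0.6,0,0,-0.3,0],[0.6,0,0,-0.3,0],[1,0,0,-0.3,0],[1,0,0,-0.3,0],[1,0,0,-0.3,0],[1,-0.3,0,0,0],[1,-0.3,0,0,0],[1,-0.3,0,0,0],[1,0,0,0,0],[1,0,0,0,0]]]'
python3 - <<'E'
from h import *
import pickle
K,T=cam("wrist");pickle.dump((K,T),open("w4.pkl","wb"))
im=optics.grab_frame("wrist");cv2.imwrite("pics/w4.png",im);print(ctrl.sense()['joints'])
E
```

```text
t: 12.55
ee_pos: [514.7, -90.4, 174.4]
tool_rot: [-3.141, -0.001, 1.5]
force: [-0.7, -0.0, 0.2]
finger_gap: 1.002
finger_force: 0.0
[-0.2  0.5  0.5  1.9 -0.3  0.8  0.4]
```

View pics/w4.png

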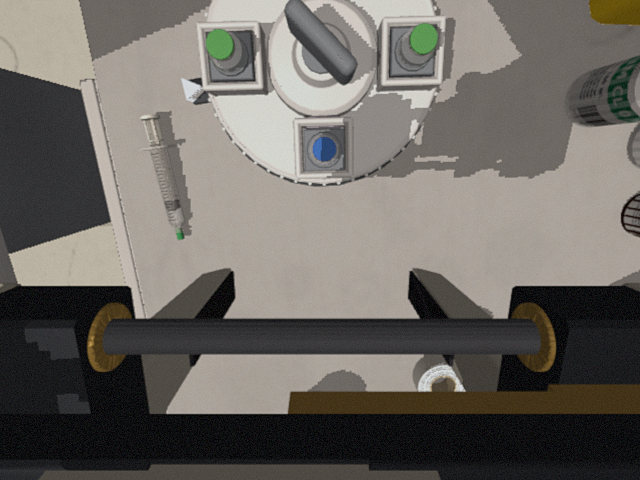

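The holder sits centred and level in its slot (blue cap at (325,149)). The boxes are at (232,58) and (414,50), the handle runs from (292,8) to (348,78), and the pointer is at (195,90).

```bash
python3 - <<'E'
from h import *
import pickle
K,T=pickle.load(open("w4.pkl","rb"));im=cv2.imread("pics/w4.png");hsv=cv2.cvtColor(im,cv2.COLOR_BGR2HSV)
m=cv2.inRange(hsv,(100,120,60),(130,255,255))[120:180,290:360];p=cv2.findNonZero(m)[:,0].mean(0)+[290,120]
v=cast(K,T,p,87)[0,:2]
L=cast(K,T,[(199,25),(261,24),(265,88),(203,93)],52)[:,:2].mean(0)
Rr=cast(K,T,[(386,18),(446,18),(441,82),(382,82)],52)[:,:2].mean(0)
S=cast(K,T,[(295,120),(352,118),(353,176),(297,178)],52)[:,:2].mean(0)
a=(L+Rr)/2;d=Rr-L
print(p,v,L,Rr,S,"axis",a,np.linalg.norm(d),"yaw",np.degrees(np.arctan2(d[1],d[0])))
for c in(a,(525.5,54.3)):
    q=v-c;print(np.linalg.norm(q),np.degrees(np.arctan2(*q[::-1])))
print("ptr",cast(K,T,[(182,79),(187,103),(205,90)],26)[:,:2])
print(delta((525.5,54.3,130),np.radians(131)))
E
```

```text
[323.9 148.6] [522. -19.] [454.7  55.4] [597.7  50.8] [522.7 -18.4] axis [526.2  53.1] 143.04854124438367 yaw -1.8408048596651754
72.17243484389971 -93.33296068170719
73.37521747281389 -92.71139368453719
ptr [[403.2  49.2]
 [404.2  29.5]
 [421.8  39. ]]
(array([144.1,   0.8,  44.5]), array([1.8, 0. , 0.6]), np.float64(-44.93487377100618), np.float64(-8.986974754201237))
```

```bash
python3 -m pendant '[[[1,0.45,0,0.138,0],[1,0.45,0,0.138,0],[1,0.45,0,0.138,0],[1,0.45,0,0.138,0],[1,0,0,0,-0.93],[1,0,0,0,-0.93],[1,0,0,0,-0.93],[1,0,0,0,-0.93],[1,0,0,0,-0.93],[1,0,0,0,-0.93],[1,0,0,0,-0.93],[1,0,0,0,-0.93],[1,0,0,0,-0.93],[1,0,0,0,-0.93],[1,0,0,0,0],[1,0,0,0,0]]]'
python3 - <<'E'
from h import *
print(delta((525.8,53.9,59),np.radians(132.5)),ctrl.sense()['joints'])
E
```

```text
t: 14.2
ee_pos: [524.6, 54.2, 130.2]
tool_rot: [3.141, -0.001, 2.313]
force: [-0.4, -0.4, 0.3]
finger_gap: 1.0
finger_force: 0.0
(array([-1.1,  0.6, 71.2]), array([-0. ,  0. ,  0.9]), np.float64(0.016904368795238156), np.float64(0.003380873759047631)) [-0.3  0.5  0.2  1.9 -0.2  0.7  0.7]
```

```bash
python3 -m pendant '[[[1,-0.013,0.008,0.178,0],[1,0,0,0.178,0],[1,0,0,0.178,0],[1,0,0,0.178,0],[1,0,0,0.178,0],[1,0,0,0,0],[0,0,0,0,0],[0,0,0,0,0],[0,0,0,0,0],[0,0,0,0,0],[0,0,0,0,0],[0,0,0,0,0],[0,0,0,0,0],[0,0,0,0,0],[0,0,0,0,0],[0,0,0,0,0],[0,0,0,0,0],[0,0,0,0,0],[0,0,0,0,0],[0,0,0,0,0]]]' 30
```

```text
t: 16.2
ee_pos: [526.1, 52.8, 59.1]
tool_rot: [3.142, 0.0, 2.313]
force: [0.7, -0.0, -0.0]
finger_gap: 0.148
finger_force: 30.0
```

```bash
python3 -m pendant '[[[0,0,0,0,0.3],[0,0,0,0,0.6],[0,0,0,0,0.85],[0,0,0,0,0.85],[0,0,0,0,0.85],[0,0,0,0,0.85],[0,0,0,0,0.85],[0,0,0,0,0.85],[0,0,0,0,0.85],[0,0,0,0,0.85],[0,0,0,0,0.85],[0,0,0,0,0.85],[0,0,0,0,0.85],[0,0,0,0,0.85],[0,0,0,0,0.85],[0,0,0,0,0.85],[0,0,0,0,0.85],[0,0,0,0,0.85],[0,0,0,0,0.85],[0,0,0,0,0.6]]]' 30
python3 -m pendant '[[[0,0,0,0,0.35],[0,0,0,0,0],[0,0,0,0,0],[0,0,0,0,0]]]' 30
python3 - <<'E'
from h import *
import pickle
K,T=cam("wrist");pickle.dump((K,T),open("w5.pkl","wb"))
cv2.imwrite("pics/w5.png",optics.grab_frame("wrist"));a=optics.grab_frame("top");cv2.imwrite("pics/t5.png",a)
s=ctrl.sense();print(s['joints'],s['force'],s['torque'],s['ee_pos'],np.degrees(s['tool_rot']))
E
```

```text
t: 18.2
ee_pos: [523.8, 52.6, 59.1]
tool_rot: [-3.138, 0.002, 0.918]
force: [-5.7, -0.5, 3.6]
finger_gap: 0.152
finger_force: 30.0
t: 18.6
ee_pos: [523.7, 52.7, 59.1]
tool_rot: [-3.138, 0.002, 0.889]
force: [-5.1, -0.2, 3.3]
finger_gap: 0.149
finger_force: 30.0
[-0.5  0.7  0.6  2.  -0.6  0.7 -0.2] [-6.2 -0.3  4.4] [-0.3  0.6 -0.1] [523.7  52.7  59.1] [-179.8    0.1   51. ]
```

View pics/w5.png

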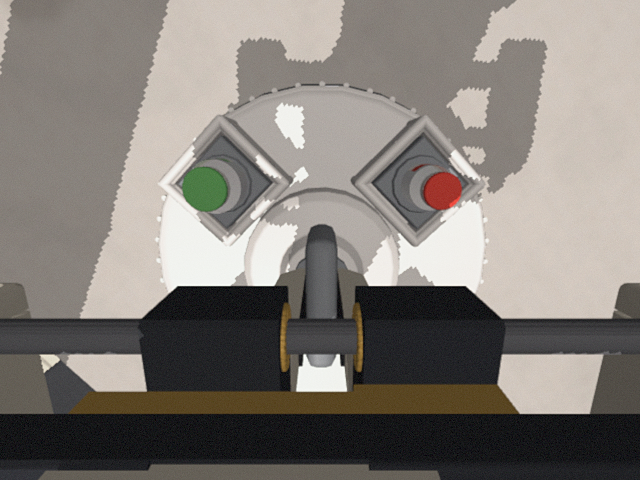

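The handle is centred in the grip (column 320) and the boxes lie symmetrically at (226,181) and (420,181). A white bit, probably the pointer, shows at (60,362).

```bash
python3 - <<'E'
from h import *
import pickle
K,T=pickle.load(open("w5.pkl","rb"))
L=cast(K,T,[(220,115),(292,180),(228,245),(160,183)],52)[:,:2].mean(0)
Q=cast(K,T,[(424,115),(487,183),(417,246),(354,182)],52)[:,:2].mean(0)
d=Q-L;print(L,Q,np.linalg.norm(d),"slot x axis",np.degrees(np.arctan2(d[1],d[0]))+45, "axis",(L+Q)/2-np.array([np.cos(np.radians(51)),np.sin(np.radians(51))])*50.9)
print(cast(K,T,[(60,362),(46,358)],26))
a=optics.grab_frame("top");s=optics.grab_frame("side")
f=lambda i,x,y,w,h,k:cv2.resize(i[y:y+h,x:x+w],None,fx=k,fy=k,interpolation=cv2.INTER_CUBIC)
cv2.imwrite("pics/c5.png",np.hstack([f(a,255,185,95,110,4),f(s,255,215,95,110,4)]))
E
```

```text
[519.1 125.5] [597.1  61.8] 100.66504711129163 slot x axis 5.796234235660542 axis [526.1  54.1]
[[340.7 110.6  26. ]
 [335.7 118.6  26. ]]
```

View pics/c5.png

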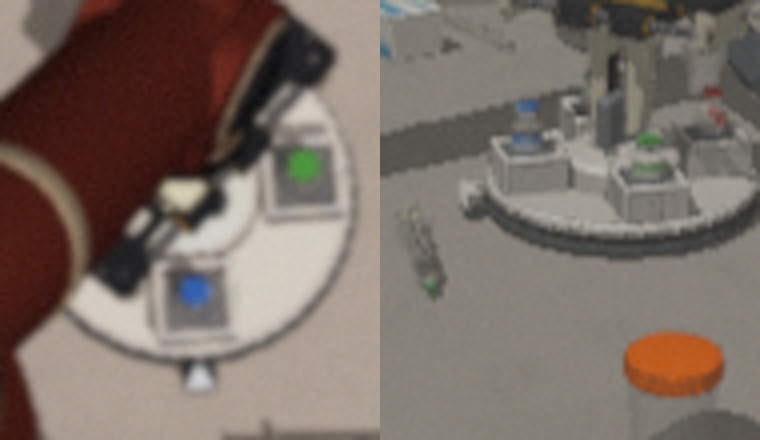

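The top crop shows the vial's box (195,302) in line with the pointer (199,370). The side crop shows the holder flush, with the fingers only on the handle. One last numeric check, then I hand in if it is within tolerance.

```bash
python3 - <<'E'
from h import *
K,T=cam("top")
u=lambda a,b:(255+(a+.5)/4-.5,185+(b+.5)/4-.5)
S=cast(K,T,[u(152,265),u(225,260),u(233,335),u(162,343)],52)[:,:2].mean(0)
P=cast(K,T,[u(199,378)],26)[0,:2];ax=np.array([526,54])
ang=lambda q:np.degrees(np.arctan2(q[1],q[0]))%360
e=ang(S-ax)-ang(P-ax);print(S,P,ang(S-ax),ang(P-ax),e)
s=ctrl.sense();print(s['finger_force'],s['force'],s['t'])
if abs(e)<2.5: print(ctrl.close_job())
E
```

```text
[454.   48.5] [409.9  43.6] 184.39433173090816 185.10468556261233 -0.7103538317041682
30.016596615314484 [-5.5  0.8  3.9] 18.8
the job is handed in; nothing more can be done
None
```

The job is handed in: by my camera measurements the vial holder is pressed home, its slot is within about 1° of the pointer (5° allowed), and the gripper is holding the wing handle at 30 N, clear of the vial; the hand-in call returned no verdict.

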